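# Rock a bent medal on the surface plate and gauge its gap

### The job

The big bronze medal on the granite surface plate is bent. Rock it by pressing lightly down on its rim with closed fingers until you find where it dips, then slide the thin end of the brass taper gauge along the plate, in under the rim at a spot that dips, until it just takes up the gap. Leave the gauge lying flat there for the reading, without forcing it, jacking the medal up or pushing the medal across the plate, and leave everything else on the desk where it is.

Things in the scene. Friction and masses are not known exactly. Their poses are not given: they have to be found in the camera images.
- plate: Fixed dark granite surface plate, 300 mm (its x) by 450 mm (its y), 50 mm high; origin at the centre of its underside, so its flat top is 50 mm above the origin.
- medal: Round bronze medal, 125 mm across, 9 mm thick, 0.9 kg, loose on the plate; origin: centre of its underside, z normal to its face. It rests level on a flat strip of its underside, 24 mm wide, through the centre; on both sides of it the medal rises evenly, to a gap of 3 to 5 mm (each side its own) under the rim furthest from the strip. The strip's direction is unrelated to the x and y given.
- medal_face (a point): Middle of the medal's face (10 mm above its underside; rim top 9 to 14 mm above the plate). Pressed 52 mm from here over a raised side with 2.5 to 7 N (least at the highest place) it tips 0.06 to 0.1 rad onto that side, the finger sinking some 2 to 4 mm, and falls back when freed; near the strip's ends it stays put. Either raised side will do. Wedging a raised rim up takes about 1.4 N upward.
- gauge_grip (a point): Brass taper gauge, 95 mm long, 16 mm wide, 0.14 kg, lying loose on the plate. This point is the centre of its grip, a block 35 mm long (x), 16 mm wide (y) and 24 mm high with its underside on the plate, 12 mm below this point. x points along the gauge to the thin end, z up.
- gauge_tip (a point): Middle of the gauge's thin end, at the flat underside, 77.5 mm ahead (x) of the grip's centre. The end is 1.5 mm thick; the gauge thickens evenly by 1 mm every 8 mm towards the grip, to 9 mm at 60 mm from the end, where the grip begins. Under the highest part of the rim it takes up the gap with its end 12 to 28 mm inside the rim, then drags some 1 N or more harder and lifts the rim.
- coin_a: Bystander: copper coin, 32 mm across, 4 mm thick, on a corner of the plate; origin at the centre of its underside.
- coin_b: Bystander: copper coin, 26 mm across, 4 mm thick, on the opposite corner of the plate; origin at the centre of its underside.
- caliper: Bystander: steel caliper, 235 mm long, lying on the bench; origin under the middle of its beam.
- magnifier: Bystander: round magnifier, 90 mm rim with a 93 mm bone handle, on the bench; origin under the lens.
- loupe: Bystander: small black eye loupe, 32 mm across, 30 mm high, on the bench; origin at the centre of its underside.
- weight: Bystander: brass weight, 28 mm across, 42 mm high, on the bench; origin at the centre of its underside.
Things that resemble listed ones, but are neither listed nor needed, are in the scene too. There is more than one size of the part that bears gauge_grip; the job needs the middle-sized. There is more than one size of the medal; the job needs the larger.

How it is judged (in metres and radians):
On the way:
1. the medal has been rocked: pressed down by the fingers at its rim so that it tips onto one raised side (tilt over 0.04 rad), with the gauge not touching it (angle between medal's own z axis and vertical above 0.04 rad and contact force between the fingers and medal above 0.3 N and contact force between gauge and medal below 0.05 N), for 0.1 s.
At the end, for the whole second after the job is handed in: The gauge lies released and at rest, flat on the plate (within 0.04 rad), its thin end under the medal at least 7 mm inside the rim and nipped between medal and plate (0.1 N or more), and the medal lies at rest, lifted out of level by less than 0.01 rad (horizontal distance between gauge_tip and medal below 0.0555 m and contact force between gauge and medal above 0.1 N and angle between medal's own z axis and vertical below 0.01 rad and angle between gauge_tip's own z axis and vertical below 0.04 rad and contact force between gauge and plate above 0.1 N and z of gauge_tip in the frame of plate between 0.047 and 0.053 m and linear speed of each of medal, gauge below 0.01 m/s); the robot touches nothing.
It fails at once if the fingers press on the medal with more than 25 N (contact force between the fingers and medal above 25 N).
It fails at once if the gauge is forced against the medal with more than 8 N (contact force between gauge and medal above 8 N).
It fails at once if the medal is pushed more than 10 mm across the plate (distance of medal from where it was at the start of the episode above 0.01 m).
It fails at once if the medal is tipped up by more than 0.15 rad (angle between medal's own z axis and vertical above 0.15 rad).
It fails at once if something else on the desk is moved more than 15 mm (distance of any of coin_a, coin_b, caliper, magnifier, loupe, weight from where it was at the start of the episode above 0.015 m).
It also fails if it takes over 72 s, if anything falls off the work surface, if the arm or the gripper's body presses on something with over 40 N, if the wrist force passes 120 N, or if a joint passes its speed limit or range.

### The arm

A 7-joint arm with a two-finger parallel gripper is mounted at the origin on the work surface. World frame = base frame: x ahead of the robot, y to its left, z up, the work surface at z = 0. Lengths are in m, angles in degrees, forces in N, time in s.
With the tool pointing down it reaches from about 0.425 to 0.875 m from the base axis. Payload 4.7 kg.
Tool frame: the origin (TCP) lies at the very end of the fingers, on their centre line; the grasp point (between the pads) lies 19 mm behind it (env.grasp_offset is the distance from the TCP to the grasp point, in m); z points along the fingers, y is the line along which they close (so a half turn about z gives the same grasp; the last joint's range is limited). The gripper opens to 87 mm and grips with 3 to 60 N. Pads are 19 mm wide; open, the fingers measure 117 mm over their backs; the gripper's body (75 mm by 190 mm) begins 51 mm behind the grasp point.
Start: joints at [-62.447, 18.392, -4.016, 83.108, 1.295, 78.541, -3.26], TCP at [0.293, 0.58, 0.223] pointing down, gripper open.
Joint ranges: [-163.93, 163.93], [-17.29, 119.83], [-79.2, 71.16], [3.27, 140.29], [-89.18, 269.18], [5.43, 117.66], [-154.24, 154.24]. Speed limits (degrees/s): [147.25, 147.25, 180, 180, 180, 180, 180].

### API

Orientations are given as [roll, pitch, yaw] about the fixed x, y, z axes, in that order (R = Rz(yaw) Ry(pitch) Rx(roll)).
In Python, from cell import env gives the robot as it stands. The module is installed in compiled form; this text tells all that it offers.
- The arm moves only by the tool drive_tool, never from a script. Its argument "moves" is one flat list of numbers, 5 for each row, row after row: the shift along the tool's x, y, z in units of 40 mm (1.0 is 40 mm), then the turn about the tool's z in units of 10 degrees (1.0 is 10 degrees), then the finger opening in mm, from 0 to 87. A call has 1 to 5 rows; each row is the pose to reach, as a shift and turn from the pose commanded when the call began, along the tool's axes at that moment; what a row does not reach only later rows make up. A row lasts 1/8 s, in which the tool goes at most 62.5 mm and 10.7 degrees, less where a joint would pass 70% of its speed; a pose out of reach is approached as far as the arm can. A call with a gripper value outside its range is refused whole. The fingers move at their own pace and stop on an object; "squeeze" is the grip in N (left out, the last holds). Time passes only in rows, so rows that repeat a pose let the fingers close. It gives the time, the measured TCP pose, the force, the opening and the grip force at its end, in the units of the state.
- env.get_obs(): the state, without advancing time (a new reading comes with each control period).
- env.read_camera(name): name is "scene" or "top"; returns (picture, depth): 480x640x3 uint8, red, green, blue; 480x640 float32, m along the optical axis (not along the pixel's ray), 0 where there is no reading.
- env.camera_model(name): a dict with "K" (3x3 intrinsics, pixels), "rvec" (rotation vector, rad) and "tvec" (3), from world to camera coordinates, as OpenCV has them. Camera axes: x right, y down, z forward; pixel columns grow to the right and rows downward; lengths in m; the calibration is good to about 2 mm. A picture is of the moment at which its call begins. camera_model takes no time and is no camera call.
- env.sign_off(): hands the job in; it is judged then, once.
The state is a dict: "time_s": time; "qpos": joint angles; "joint_velocities": joint speeds; "effort": joint torques, N m; "tool_pos": TCP position; "tool_rot": TCP orientation; "force": force on the tool from outside, world axes, zero at the start; "wrist_torque": the same for the moment, N m; "grip_width": finger opening in m; "grasp_force": force on a finger pad.
Only numpy, scipy, OpenCV 4.12 (cv2) and the standard library are available. Lean on these libraries where they do the work, as an engineer would, in place of code of your own. Each camera call takes 0.05 s, during which the arm holds its last target. There are 200 camera calls.

## Working session

There is one attempt and no reset: what is moved stays moved. The work goes in short steps, Python scripts to look and compute and a tool call to move; the robot and the scene stay as the last step left them, time stands still between calls to the robot, and variables do not carry over. Pictures are saved under pics/ and viewed, at most 10 in all, crops included, and the job is handed in when it is done.

Besides the shell and the picture viewer there is one more tool, called after "Emit:" as a command line: name --argument value ..., lists and objects as JSON in quotes. drive_tool: Moves the arm, as the interface text tells. Its arguments: {"type":"object","properties":{"moves":{"type":"array","items":{"type":"number"}},"squeeze":{"type":"number"}},"required":["moves"]}

```bash
mkdir -p pics
cat > h.py <<'E'
import numpy as np, cv2
from cell import env
def cam(n):
    m=env.camera_model(n);R=cv2.Rodrigues(np.array(m["rvec"],float))[0];return np.array(m["K"],float),R,np.array(m["tvec"],float).ravel()
def ray(n,uv,z):
    K,R,t=cam(n);uv=np.atleast_2d(np.array(uv,float));d=(np.linalg.inv(K)@np.c_[uv,np.ones(len(uv))].T).T@R
    c=-R.T@t;return c+d*((z-c[2])/d[:,2])[:,None]
def proj(n,P):
    K,R,t=cam(n);p=(R@np.atleast_2d(np.array(P,float)).T).T+t;p=p@K.T;return p[:,:2]/p[:,2:]
def cloud(n,dep):
    K,R,t=cam(n);v,u=np.mgrid[:480,:640];d=np.stack([(u-K[0,2])/K[0,0]*dep,(v-K[1,2])/K[1,1]*dep,dep],-1)
    return (d-t)@R
def snap(n,f):
    im,d=env.read_camera(n);cv2.imwrite(f"pics/{f}.png",im[:,:,::-1]);np.savez(f"pics/{f}.npz",im=im,d=d);return im,d
E
python3 - <<'E'
from h import *
for n in("top","scene"):
    im,d=snap(n,n+"0"); K,R,t=cam(n);print(n,K[0,0],-R.T@t,R[2])
o=env.get_obs();print(o["tool_pos"],o["tool_rot"],o["force"],o["time_s"])
E
```

```text
top 489.502009443237 [0.2798453  0.00904658 1.15290837] [ 0.14328417 -0.01420687 -0.98957961]
scene 546.7674797900598 [0.99838853 0.29352706 1.09338399] [-0.45711781 -0.23683053 -0.85729494]
[0.2923281  0.58000664 0.2215753 ] [-1.79901465e+02  4.07541830e-03  1.53256151e+02] [0.09971457 0.5933469  0.16895126] 0.1
```

View pics/top0.png

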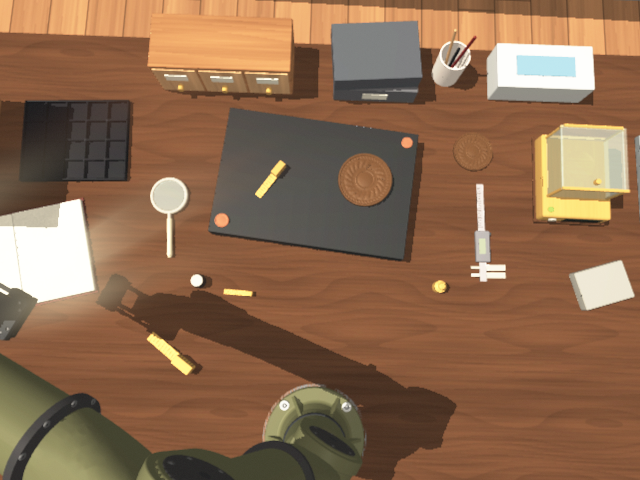

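View pics/scene0.png

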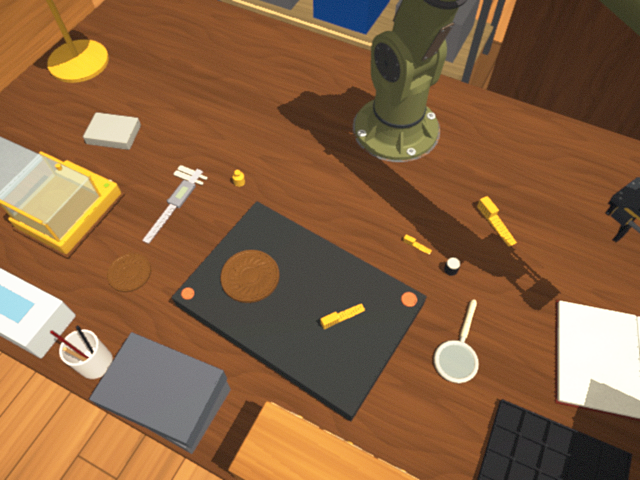

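Candidates in the top view. Gauges: (270,180) on the plate, mid-sized; (238,293) small, on the bench; (171,354) large, on the bench. The plate one fits. Medals: (365,180) on the plate, larger; (473,152) smaller, on the bench. The plate one fits. I'll measure both and confirm in a crop.

Run:
```python
from h import *
for n in("top","scene"):
    z=np.load(f"pics/{n}0.npz");im,d=z["im"],z["d"];hsv=cv2.cvtColor(im,cv2.COLOR_RGB2HSV)
    P=cloud(n,d)
    yel=((hsv[...,0]>20)&(hsv[...,0]<32)&(hsv[...,1]>120)&(hsv[...,2]>110)).astype(np.uint8)
    N,l,s,c=cv2.connectedComponentsWithStats(yel)
    for i in range(1,N):
        if 40<s[i,4]<2500:
            q=np.argwhere(l==i)[:,::-1].astype(np.float32);
            z=np.median(P[l==i][:,2]);w=ray(n,q,0.055 if z>.04 else .01)
            r=cv2.minAreaRect((w[:,:2]*1000).astype(np.float32));print(n,"yel",c[i].round(),s[i,4],z.round(3),np.round(r[0]),np.round(r[1]),round(r[2],1))
    pl=(hsv[...,2]<75)&(abs(P[...,2]-.05)<.006);print("plate z",np.median(P[pl][:,2]))
    br=((hsv[...,0]<16)&(hsv[...,1]>100)&(P[...,2]>.05)&(P[...,2]<.075)&(P[...,0]>.4)&(P[...,0]<.8)&(abs(P[...,1])<.3)).astype(np.uint8)
    br=cv2.morphologyEx(br,cv2.MORPH_OPEN,np.ones((3,3),np.uint8))
    N,l,s,c=cv2.connectedComponentsWithStats(br)
    for i in range(1,N):
        if s[i,4]>60:
            ct=max(cv2.findContours((l==i).astype(np.uint8),0,1)[0],key=len)[:,0]
            w=ray(n,ct,.060 if s[i,4]>800 else .054);e=cv2.fitEllipse((w[:,:2]*1000).astype(np.float32));print(n,"br",c[i].round(),s[i,4],e)
            if s[i,4]>800:
                Q=P[(l==i)];C=np.array(e[0])/1000;r=np.hypot(*(Q[:,:2]-C).T);a=np.degrees(np.arctan2(Q[:,1]-C[1],Q[:,0]-C[0]))
                for a0 in range(-180,180,20):
                    m=(r>.045)&(r<.06)&(a>=a0)&(a<a0+20);print(a0+10,m.sum(),(Q[m,2].mean()*1e3).round(1),(Q[m,2].std()*1e3).round(1),end=" | ")
                print()
    box=[235,120,430,270] if n=="top" else [180,230,380,360]
    x0,y0,x1,y1=box;k=cv2.resize(im[y0:y1,x0:x1],None,fx=4,fy=4,interpolation=cv2.INTER_CUBIC);cv2.imwrite(f"pics/{n}crop.png",k[:,:,::-1])
```

```text
top yel [593. 126.] 127 0.133 [ 733. -640.] [136.   5.] 89.0
top yel [570. 200.] 1437 0.056 [ 608. -590.] [157. 194.] 89.1
top yel [277. 168.] 96 0.074 [600. 106.] [14. 45.] 53.4
top yel [595. 189.] 139 0.133 [ 579. -637.] [152.   5.] 88.9
top yel [440. 286.] 56 0.029 [ 345. -283.] [21. 26.] 89.8
plate z 0.0499887800639731
top br [406. 143.] 81 ((676.0791625976562, -194.89671325683594), (21.182287216186523, 24.186016082763672), 116.776611328125)
top br [365. 180.] 2247 ((582.5537719726562, -98.34823608398438), (122.59861755371094, 123.33954620361328), 37.00992202758789)
-170 50 60.5 2.1 | -150 48 62.1 1.6 | -130 52 61.5 2.3 | -110 51 61.7 2.3 | -90 50 61.1 1.9 | -70 51 60.2 1.8 | -50 51 59.2 2.2 | -30 49 58.6 1.7 | -10 53 59.6 2.1 | 10 51 60.8 2.5 | 30 52 61.6 2.2 | 50 50 62.1 2.2 | 70 50 62.0 2.2 | 90 54 60.9 2.2 | 110 50 60.0 2.3 | 130 54 58.9 2.3 | 150 50 58.6 1.9 | 170 51 60.0 2.2 | 
top br [221. 220.] 157 ((477.4345703125, 225.8425750732422), (29.15542984008789, 32.5380859375), 135.430419921875)
scene yel [82. 63.] 1177 0.016 [ 187. -904.] [121. 167.] 76.2
scene yel [ 78. 201.] 
[... 434 characters left out ...]
 br [250. 276.] 2447 ((585.664306640625, -95.8076400756836), (123.0875015258789, 126.28836059570312), 129.78652954101562)
-170 55 58.7 2.1 | -150 56 59.8 2.1 | -130 53 60.5 1.7 | -110 50 60.0 2.2 | -90 57 59.4 2.4 | -70 57 59.0 2.3 | -50 54 57.5 2.1 | -30 56 56.9 2.2 | -10 52 58.0 2.2 | 10 59 59.0 2.3 | 30 54 60.4 2.4 | 50 55 60.4 2.7 | 70 55 60.6 2.7 | 90 53 59.2 1.8 | 110 51 59.6 1.8 | 130 50 57.6 2.1 | 150 55 57.6 2.4 | 170 52 57.7 1.8 | 
scene br [188. 294.] 84 ((679.3501586914062, -193.01785278320312), (22.610132217407227, 25.185400009155273), 165.95518493652344)
scene br [410. 299.] 90 ((481.0542297363281, 230.75204467773438), (22.831968307495117, 24.05105209350586), 175.3078155517578)
```

View pics/topcrop.png

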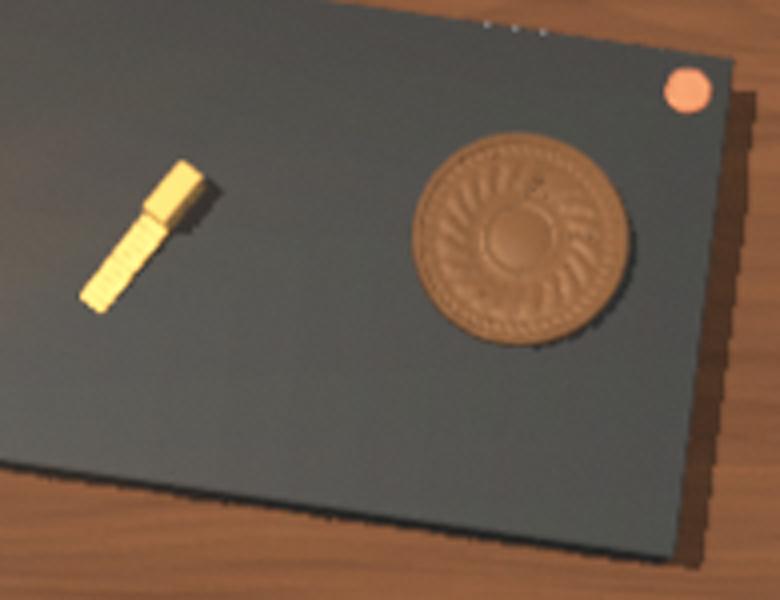

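View pics/scenecrop.png

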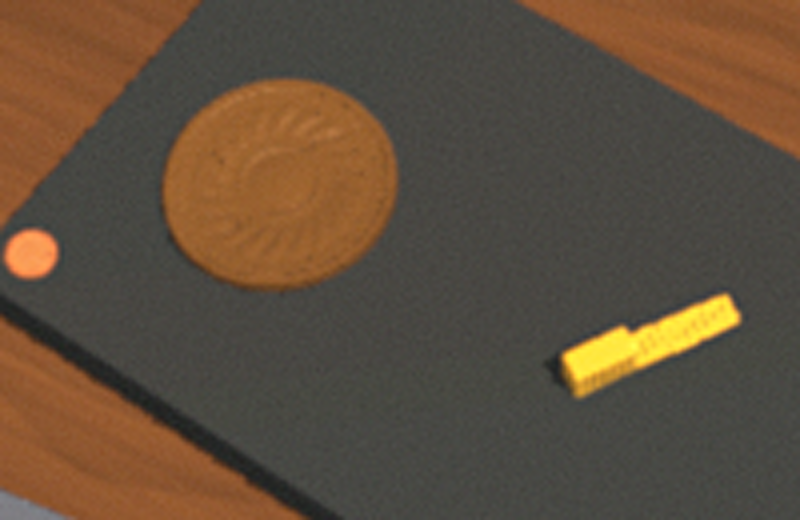

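The top crop shows the gauge with its grip at (277,168) and thin end at (258,195). The large medal is at (365,180) and is about 123 mm across. The scene crop agrees: grip at (325,321), tip at (364,308). Depth shows the medal's rim high near +55° and -125°, so the strip runs along about -33°. Next I'll refine the gauge pose and the bend axis.

Run:
```python
from h import *
for n,C in(("top",(.5826,-.0983)),("scene",(.5857,-.0958))):
    z=np.load(f"pics/{n}0.npz");im,d=z["im"],z["d"];hsv=cv2.cvtColor(im,cv2.COLOR_RGB2HSV);P=cloud(n,d)
    X=P[...,0]-C[0];Y=P[...,1]-C[1];r=np.hypot(X,Y);m=(r>.03)&(r<.059)&(P[...,2]>.053)
    a=np.arctan2(Y,X)[m];rr=r[m]
    s=np.linalg.lstsq(np.c_[np.ones_like(a),rr*np.cos(a),rr*np.sin(a),rr*np.cos(2*a),rr*np.sin(2*a)],P[m][:,2],rcond=None)[0]
    print(n,s,np.degrees(np.arctan2(s[4],s[3]))/2)
    g=(hsv[...,1]>90)&(hsv[...,2]>110)&(hsv[...,0]>14)&(hsv[...,0]<36)&(P[...,0]>.5)&(P[...,0]<.66)&(P[...,1]>.04)&(P[...,1]<.19)&(P[...,2]>.045)
    Q=P[g];q=np.argwhere(g)[:,::-1]
    hi=Q[:,2]>.069
    c0=Q[hi].mean(0);u=Q[:,:2]-Q[:,:2].mean(0);v=np.linalg.svd(u)[2][0];v*=np.sign((Q[:,:2].mean(0)-c0[:2])@v)
    # edges: lower part ray cast at .054, grip at .074
    s_=(Q[:,:2]-c0[:2])@v
    print(n,"grip c",c0.round(4),hi.sum(),"dir",np.degrees(np.arctan2(v[1],v[0])).round(1),"extent",s_.min().round(4),s_.max().round(4),g.sum())
    w=ray(n,q[hi],.074);R=cv2.minAreaRect((w[:,:2]*1000).astype(np.float32));print("grip rect",R,"mean",w.mean(0).round(4))
    t=cv2.minAreaRect((ray(n,q[~hi],.055)[:,:2]*1000).astype(np.float32));print("blade rect",t)
```

```text
top [ 6.02218898e-02 -7.30852628e-05 -1.91147534e-04 -8.86229716e-03
  2.97840820e-02] 53.28522521744267
top grip c [0.5979 0.1015 0.0739] 112 dir 143.7 extent -0.0249 0.0769 376
grip rect ((597.741943359375, 101.57213592529297), (16.853342056274414, 35.385746002197266), 53.38604736328125) mean [0.5979 0.1015 0.074 ]
blade rect ((577.6151733398438, 119.09757232666016), (22.01732635498047, 101.55351257324219), 56.295291900634766)
scene [ 0.05881625  0.00416323  0.00435233 -0.01351595  0.0291484 ] 57.438447385258456
scene grip c [0.602  0.1033 0.073 ] 135 dir 145.4 extent -0.0172 0.0805 503
grip rect ((602.9136962890625, 104.39708709716797), (18.559152603149414, 34.89765548706055), 53.04301834106445) mean [0.6024 0.1035 0.074 ]
blade rect ((575.6441040039062, 118.62544250488281), (27.589033126831055, 96.69990539550781), 52.94057083129883)
```

Emit:
drive_tool --moves '[-1,-0.75,0,0.2,0,-2,-1.5,0,0.4,0,-3,-2.25,0,0.6,0,-4,-3,0,0.8,0,-5,-3.7,0,1.0,0]'

```text
time_s: 0.72
tool_pos: [0.405, 0.3565, 0.2223]
tool_rot: [-180.0, -0.0, 143.2]
force: [0.5, 0.1, -0.8]
grip_width: 0.0447
grasp_force: 0.0
```

```bash
cat >> h.py <<'E'
def go(x,y,z,yaw=None):
    o=env.get_obs();p=np.array(o["tool_pos"]);w=o["tool_rot"][2];c,s=np.cos(np.radians(w)),np.sin(np.radians(w))
    d=np.array([x,y,z])-p;print("t",o["time_s"],"pos",p.round(4),"rot",np.round(o["tool_rot"],2),"F",np.round(o["force"],2),"w",o["grip_width"],"gf",o["grasp_force"])
    print("-> units",np.round(np.array([c*d[0]+s*d[1],s*d[0]-c*d[1],-d[2]])/.04,3),"turn",None if yaw is None else round(((w-yaw+180)%360-180)/10,3))
E
python3 -c "
from h import *
go(.613,-.056,.12,143.5)"
```

```text
t 0.725 pos [0.405  0.3565 0.2223] rot [-179.98   -0.    143.18] F [ 0.49  0.11 -0.75] w 0.04469922160682112 gf 0.0
-> units [-10.343  -5.138   2.556] turn -0.032
```

Emit:
drive_tool --moves '[-1.2,-0.6,0.2,0,0,-2.4,-1.2,0.5,0,0,-3.6,-1.8,0.8,0,0,-4.8,-2.4,1.1,0,0,-6,-3,1.4,0,0]'

```text
time_s: 1.35
tool_pos: [0.5254, 0.1169, 0.166]
tool_rot: [180.0, -0.0, 143.3]
force: [0.6, 0.7, -0.4]
grip_width: 0.0018
grasp_force: 0.0
```

Emit:
drive_tool --moves '[-1.1,-0.5,0.2,0,0,-2.2,-1.0,0.5,0,0,-3.3,-1.5,0.8,0,0,-4.0,-2.0,1.0,0,0,-4.0,-2.0,1.0,0,0]'

```text
time_s: 1.98
tool_pos: [0.6048, -0.0456, 0.1253]
tool_rot: [-179.8, -0.0, 142.9]
force: [-0.4, 0.7, -0.2]
grip_width: 0.0004
grasp_force: 0.0
```

```bash
python3 -c "
from h import *
go(.613,-.056,.074)"
```

```text
t 1.975 pos [ 0.6048 -0.0456  0.1253] rot [-1.7982e+02 -2.0000e-02  1.4291e+02] F [-0.36  0.71 -0.2 ] w 0.0004440612616984542 gf 0.0
-> units [-0.321 -0.084  1.281] turn None
```

Down to z≈0.070, then creep in small steps while watching the force.

Emit:
drive_tool --moves '[-0.3,-0.08,0.3,0,0,-0.3,-0.08,0.6,0,0,-0.3,-0.08,0.9,0,0,-0.3,-0.08,1.2,0,0,-0.3,-0.08,1.2,0,0]'

```text
time_s: 2.6
tool_pos: [0.612, -0.0504, 0.0771]
tool_rot: [-179.9, -0.1, 143.3]
force: [-0.7, 0.5, 0.5]
grip_width: 0.0006
grasp_force: 0.0
```

Emit:
drive_tool --moves '[0,0,0.04,0,0,0,0,0.08,0,0,0,0,0.12,0,0,0,0,0.16,0,0,0,0,0.16,0,0]'

```text
time_s: 3.22
tool_pos: [0.6131, -0.051, 0.0721]
tool_rot: [180.0, -0.0, 143.3]
force: [-0.0, -0.2, -0.7]
grip_width: 0.0007
grasp_force: 0.0
```

Emit:
drive_tool --moves '[0,0.05,0.04,0,0,0,0.1,0.08,0,0,0,0.1,0.12,0,0,0,0.1,0.16,0,0,0,0.1,0.18,0,0]'

```text
time_s: 3.85
tool_pos: [0.6154, -0.0479, 0.0648]
tool_rot: [-180.0, -0.0, 143.2]
force: [0.2, -0.3, 0.4]
grip_width: 0.0001
grasp_force: 0.0
```

Emit:
drive_tool --moves '[0,0,0.02,0,0,0,0,0.04,0,0,0,0,0.06,0,0]'

```text
time_s: 4.22
tool_pos: [0.6157, -0.0477, 0.0629]
tool_rot: [180.0, 0.0, 143.3]
force: [-0.4, 0.4, 1.9]
grip_width: 0.0004
grasp_force: 1.0
```

Emit:
drive_tool --moves '[0,0,-0.08,0,0,0,-0.08,-0.08,0,0,0,-0.17,-0.08,0,0,0,-0.17,0,0,0,0,-0.17,0,0,0]'

```text
time_s: 4.85
tool_pos: [0.6113, -0.0538, 0.0625]
tool_rot: [-180.0, 0.0, 143.2]
force: [-0.6, -1.2, 2.1]
grip_width: 0.0006
grasp_force: 0.9
```

Emit:
drive_tool --moves '[0,0,0.02,0,0,0,0,0.04,0,0,0,0,0.05,0,0,0,0,0.06,0,0,0,0,0.06,0,0]'

```text
time_s: 5.48
tool_pos: [0.6116, -0.0534, 0.0603]
tool_rot: [180.0, 0.0, 143.3]
force: [0.1, -1.4, 2.6]
grip_width: 0.0006
grasp_force: 1.0
```

Emit:
drive_tool --moves '[0,0,0.02,0,0,0,0,0.03,0,0,0,0,0.03,0,0]'

```text
time_s: 5.85
tool_pos: [0.6117, -0.0533, 0.0595]
tool_rot: [180.0, 0.0, 143.3]
force: [-0.6, -1.1, 4.9]
grip_width: 0.0005
grasp_force: 2.5
```

```bash
cat >> h.py <<'E'
def tilt(C=(.584,-.097)):
    for n in("top","scene"):
        d=env.read_camera(n)[1];P=cloud(n,d);m=(np.hypot(P[...,0]-C[0],P[...,1]-C[1])<.06)&(P[...,2]>.052)&(P[...,2]<.07)
        Q=P[m];x=Q[:,0]-C[0];y=Q[:,1]-C[1];s=np.linalg.lstsq(np.c_[np.ones_like(x),x,y,x*x-y*y,x*y],Q[:,2],rcond=None)[0];print(n,m.sum(),"slope",s[1:3].round(4))
E
python3 -c "
from h import *
tilt();go(.613,-.056,.074)"
```

```text
top 220 slope [-0.0829 -0.1999]
scene 563 slope [-0.0498 -0.0722]
t 5.95 pos [ 0.6117 -0.0533  0.0595] rot [1.7997e+02 3.0000e-02 1.4326e+02] F [-0.26 -1.25  5.23] w 0.000566863528838097 gf 2.5971688536083093
-> units [-0.066 -0.036 -0.363] turn None
```

Tilt is about 0.088 rad towards 55°, under about 5 N, so the medal is rocked. I'll lift off and go to the gauge.

Emit:
drive_tool --moves '[0,0,-0.1,0,0,0,0,-0.3,0,0,0,0,-0.8,0,20,0,0,-1.3,0,40,0,0,-1.3,0,40]'

```text
time_s: 6.58
tool_pos: [0.6133, -0.0533, 0.1139]
tool_rot: [179.8, 0.2, 143.3]
force: [-0.3, -0.9, -0.4]
grip_width: 0.0224
grasp_force: 0.0
```

```bash
python3 -c "
from h import *
tilt();go(.600,.1025,.12,143.7)"
```

```text
top 196 slope [-0.071  -0.0297]
scene 603 slope [ 0.0668 -0.0303]
t 6.675 pos [ 0.6116 -0.0531  0.1114] rot [1.7995e+02 2.0000e-02 1.4326e+02] F [-0.55  0.16 -0.58] w 0.03077743284825349 gf 0.0
-> units [ 2.559  2.944 -0.215] turn -0.044
```

Emit:
drive_tool --moves '[0.6,0.7,-0.1,0,40,1.3,1.5,-0.2,0,40,2.0,2.3,-0.2,0,40,2.56,2.94,-0.2,0,40,2.56,2.94,-0.2,0,40]'

```text
time_s: 7.3
tool_pos: [0.5985, 0.1066, 0.1178]
tool_rot: [-180.0, -0.1, 143.6]
force: [0.4, -1.1, 0.2]
grip_width: 0.0403
grasp_force: 0.0
```

Emit:
drive_tool --moves '[0,0,0,0,40]'

```text
time_s: 7.42
tool_pos: [0.5994, 0.101, 0.1184]
tool_rot: [-179.9, 0.0, 143.2]
force: [0.2, -0.3, 0.7]
grip_width: 0.0397
grasp_force: 0.0
```

Run:
```python
from h import *
go(.600,.1025,.0525,143.7)
im,d=snap("scene","sc1")
for n in("scene",):
    P=cloud(n,d);hsv=cv2.cvtColor(im,cv2.COLOR_RGB2HSV)
    X=P[...,0]-.585;Y=P[...,1]+.097;r=np.hypot(X,Y);m=(r<.065)&(P[...,2]>.055)&(P[...,2]<.07)&(hsv[...,0]<16)&(hsv[...,1]>100)
    ct=max(cv2.findContours(m.astype(np.uint8),0,1)[0],key=len)[:,0];w=ray(n,ct,.06);print(cv2.fitEllipse((w[:,:2]*1000).astype(np.float32)))
k=cv2.resize(im[220:360,230:400],None,fx=4,fy=4);cv2.imwrite("pics/c1.png",k[:,:,::-1])
```

```text
t 7.425 pos [0.5994 0.101  0.1184] rot [-179.91    0.    143.22] F [ 0.18 -0.32  0.71] w 0.03972429904116581 gf 0.0
-> units [0.012 0.039 1.646] turn -0.048
((585.2752075195312, -96.00080108642578), (122.61294555664062, 124.33811950683594), 135.9357147216797)
```

View pics/c1.png

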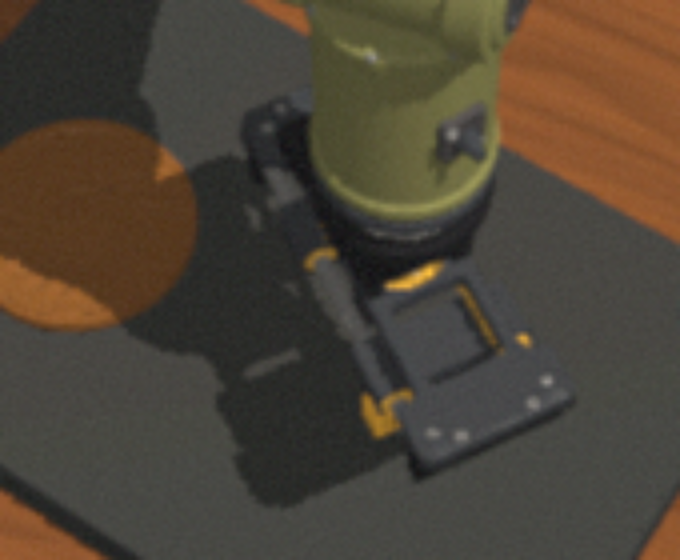

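The crop shows the gripper over the gauge (grip at about (380,415)) and the medal level and unmoved. I'll descend and grip.

Emit:
drive_tool --moves '[0,0.03,0.4,0,40,0,0.03,0.8,0,40,0,0.03,1.2,0,40,0,0.03,1.5,0,40,0,0.03,1.6,0,40]'

```text
time_s: 8.1
tool_pos: [0.5998, 0.103, 0.0536]
tool_rot: [-179.9, -0.1, 143.3]
force: [0.2, 0.0, -0.1]
grip_width: 0.0401
grasp_force: 0.0
```

Emit:
drive_tool --moves '[0,0,0,0,25,0,0,0,0,10,0,0,0,0,10,0,0,0,0,10]' --squeeze 10

```text
time_s: 8.6
tool_pos: [0.6008, 0.1031, 0.0556]
tool_rot: [180.0, 0.0, 143.3]
force: [-0.4, -1.1, 2.4]
grip_width: 0.0157
grasp_force: 10.0
```

Emit:
drive_tool --moves '[0,0,-0.3,0,10,0,0,-0.8,-0.8,10,0,0,-1,-1.7,10,0,0,-1,-2.6,10,0,0,-1,-3.5,10]'

```text
time_s: 9.22
tool_pos: [0.6006, 0.1034, 0.0958]
tool_rot: [180.0, 0.0, 178.6]
force: [-0.4, 1.1, -1.5]
grip_width: 0.016
grasp_force: 10.0
```

Emit:
drive_tool --moves '[0,0,0,-0.9,10,0,0,0,-1.8,10,0,0,0,-2.7,10,0,0,0,-3.6,10,0,0,0,-4.5,10]'

```text
time_s: 9.85
tool_pos: [0.6005, 0.1032, 0.0955]
tool_rot: [-180.0, 0.0, -136.5]
force: [0.5, -0.6, -1.3]
grip_width: 0.0161
grasp_force: 10.0
```

Emit:
drive_tool --moves '[0,0,0,-0.6,10,0,0,0,-1.17,10,0,0,0,-1.17,10,0,0,0,-1.17,10]'

```text
time_s: 10.35
tool_pos: [0.6005, 0.1032, 0.0953]
tool_rot: [-180.0, 0.0, -125.1]
force: [0.4, -0.8, -1.1]
grip_width: 0.0161
grasp_force: 10.0
```

```bash
python3 -c "
from h import *
go(.671,.028,.094,235)"
```

```text
t 10.35 pos [0.6005 0.1032 0.0953] rot [-1.7999e+02  2.0000e-02 -1.2514e+02] F [ 0.42 -0.8  -1.13] w 0.016090059810133856 gf 9.954383969306946
-> units [ 0.523 -2.523  0.032] turn -0.014
```

Emit:
drive_tool --moves '[0.13,-0.63,0,0,10,0.26,-1.26,0,0,10,0.39,-1.89,0,0,10,0.52,-2.52,0,0,10,0.52,-2.52,0,0,10]'

```text
time_s: 10.98
tool_pos: [0.6719, 0.0254, 0.0949]
tool_rot: [-179.9, -0.1, -125.3]
force: [1.4, 0.3, -0.9]
grip_width: 0.0155
grasp_force: 10.0
```

Emit:
drive_tool --moves '[0,0,0.3,0,10,0,0,0.6,0,10,0,0,0.75,0,10,0,0,0.75,0,10]'

```text
time_s: 11.48
tool_pos: [0.6702, 0.0287, 0.064]
tool_rot: [179.9, -0.1, -125.0]
force: [0.6, -0.6, -1.6]
grip_width: 0.0156
grasp_force: 10.0
```

```bash
cat >> h.py <<'E'
def gauge(f,y0=-.09):
    for n in("top","scene"):
        im,d=snap(n,f+n);P=cloud(n,d);hsv=cv2.cvtColor(im,cv2.COLOR_RGB2HSV)
        g=(hsv[...,1]>90)&(hsv[...,2]>60)&(hsv[...,0]>17)&(hsv[...,0]<36)&(np.hypot(P[...,0]-.64,P[...,1]+.02)<.1)&(P[...,2]>.045)&(P[...,2]<.1)
        if g.sum()<20: print(n,"none");continue
        N,l,s,c=cv2.connectedComponentsWithStats(g.astype(np.uint8));
        for i in range(1,N):
            if s[i,4]>25:
                q=np.argwhere(l==i)[:,::-1];Q=P[l==i];w=ray(n,q,np.median(Q[:,2]))
                e=(w[:,:2]-[.584,-.097])@np.array([.574,.819]);print(n,s[i],"z",np.percentile(Q[:,2],[5,50,95]).round(4),"along",e.min().round(4),e.max().round(4),"across",np.median((w[:,:2]-[.584,-.097])@np.array([-.819,.574])).round(4),cv2.minAreaRect((w[:,:2]*1e3).astype(np.float32)))
E
python3 - <<'E'
from h import *
go(.671,.028,.06,235);gauge("g1_")
a=cv2.imread("pics/g1_top.png")[110:210,310:430];b=cv2.imread("pics/g1_scene.png")[220:320,210:330]
cv2.imwrite("pics/c2.png",np.vstack([cv2.resize(a,None,fx=3,fy=3),cv2.resize(b,None,fx=3,fy=3)]))
E
```

```text
t 11.475 pos [0.6702 0.0287 0.064 ] rot [ 1.7992e+02 -6.0000e-02 -1.2502e+02] F [ 0.55 -0.58 -1.59] w 0.015568557358727761 gf 9.987999200820923
-> units [ 0.004 -0.026  0.099] turn -0.002
top none
scene [280 333   9  11  72] z [0.0502 0.0778 0.084 ] along 0.1605 0.1783 across 0.0009 ((681.822021484375, 42.892913818359375), (20.740753173828125, 15.70452880859375), 28.833534240722656)
```

View pics/c2.png

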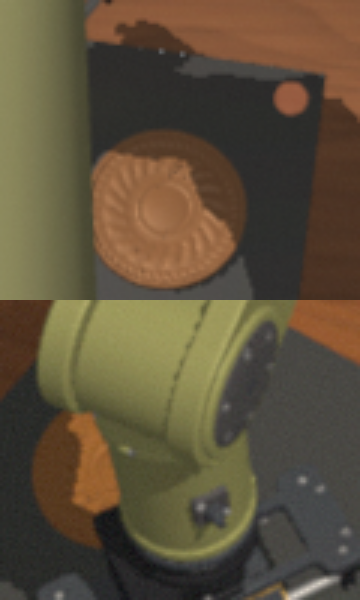

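The gauge blade is hidden by the arm in both views. The medal is at about (165,205) in the upper crop half and unmoved. I'll go by kinematics and force: set the gauge down with a light grip.

Emit:
drive_tool --moves '[0,0,0.05,0,10,0,0,0.1,0,10,0,0,0.15,0,10,0,0,0.18,0,10,0,0,0.18,0,10]'

```text
time_s: 12.2
tool_pos: [0.671, 0.0283, 0.0576]
tool_rot: [180.0, -0.0, -125.0]
force: [-1.2, 0.3, -1.4]
grip_width: 0.0162
grasp_force: 10.0
```

```bash
cat >> h.py <<'E'
def F(k=6):
    f=[];p=[];T=[]
    for i in range(k):
        d=env.read_camera("top")[1];o=env.get_obs();f.append(o["force"]);p.append(o["tool_pos"]);T.append(o["wrist_torque"])
    f=np.array(f);p=np.mean(p,0);q=p[:2]-[.584,-.097];u=np.array([.574,.819])
    print("t",o["time_s"],"F",f.mean(0).round(2),"sd",f.std(0).round(2),"along(out)",(f[:,:2]@u).mean().round(2),"pos",p.round(4),"tip r",(q@u-.0775).round(4),"lat",(q@[-.819,.574]).round(4),"w",round(o["grip_width"],4),"T",np.mean(T,0).round(2),"rot",np.round(o["tool_rot"],2))
E
python3 -c "
from h import *
F()"
```

```text
t 12.5 F [ 0.14  0.21 -1.39] sd [0.48 0.23 0.31] along(out) 0.25 pos [0.6711 0.0283 0.0578] tip r 0.0751 lat 0.0006 w 0.0159 T [ 0.1   0.08 -0.  ] rot [-1.7999e+02  1.0000e-02 -1.2504e+02]
```

Emit:
drive_tool --moves '[0,0,0.02,0,10,0,0,0.04,0,10,0,0,0.05,0,10,0,0,0.05,0,10]'

```text
time_s: 13.0
tool_pos: [0.671, 0.0283, 0.0557]
tool_rot: [-180.0, 0.0, -125.0]
force: [-0.4, 0.4, -1.0]
grip_width: 0.0162
grasp_force: 10.0
```

```bash
python3 -c "
from h import *
F()"
```

```text
t 13.3 F [ 0.27 -0.07 -1.32] sd [0.81 0.41 0.78] along(out) 0.1 pos [0.6711 0.0283 0.0558] tip r 0.0751 lat 0.0006 w 0.0161 T [0.09 0.06 0.  ] rot [-1.8000e+02  1.0000e-02 -1.2505e+02]
```

Emit:
drive_tool --moves '[0,0,0.02,0,10,0,0,0.03,0,10,0,0,0.03,0,10]'

```text
time_s: 13.68
tool_pos: [0.6712, 0.0283, 0.0556]
tool_rot: [-180.0, 0.0, -125.0]
force: [-2.9, 0.3, 5.3]
grip_width: 0.016
grasp_force: 10.0
```

```bash
python3 -c "
from h import *
F()"
```

```text
t 13.975 F [-2.6  -0.11  5.  ] sd [0.33 0.28 0.24] along(out) -1.58 pos [0.6712 0.0283 0.0556] tip r 0.0752 lat 0.0005 w 0.0155 T [ 0.08  0.66 -0.01] rot [-1.7999e+02  3.0000e-02 -1.2504e+02]
```

Emit:
drive_tool --moves '[0,0,0,0,20,0,0,-0.02,0,20,0,0,-0.02,0,20]'

```text
time_s: 14.35
tool_pos: [0.6711, 0.0283, 0.0552]
tool_rot: [-180.0, 0.0, -125.0]
force: [0.4, 0.2, 0.8]
grip_width: 0.0199
grasp_force: 0.0
```

Emit:
drive_tool --moves '[0,0,0,0,12,0,0,0,0,12,0,0,0,0,12,0,0,0,0,12]' --squeeze 4

```text
time_s: 14.85
tool_pos: [0.671, 0.0283, 0.0552]
tool_rot: [180.0, -0.0, -125.0]
force: [-0.1, -0.0, -0.5]
grip_width: 0.0162
grasp_force: 4.0
```

```bash
python3 -c "
from h import *
F()"
```

```text
t 15.15 F [ 0.17  0.1  -1.49] sd [0.55 0.39 0.25] along(out) 0.18 pos [0.6709 0.0283 0.0552] tip r 0.075 lat 0.0007 w 0.016 T [0.1  0.05 0.  ] rot [ 1.7999e+02 -1.0000e-02 -1.2504e+02]
```

Emit:
drive_tool --moves '[0,0,0.01,0,12,0.08,0,0.01,0,12,0.16,0,0.01,0,12,0.25,0,0.01,0,12,0.25,0,0.01,0,12]'

```text
time_s: 15.78
tool_pos: [0.6652, 0.0194, 0.0552]
tool_rot: [-180.0, -0.0, -125.1]
force: [-1.1, -0.8, 1.6]
grip_width: 0.0158
grasp_force: 4.0
```

```bash
python3 -c "
from h import *
F()"
```

```text
t 16.075 F [-1.44 -1.02  2.68] sd [0.5  0.15 0.8 ] along(out) -1.66 pos [0.6651 0.0194 0.0552] tip r 0.0644 lat 0.0004 w 0.0162 T [-0.14  0.39  0.01] rot [-1.7999e+02 -4.0000e-02 -1.2507e+02]
```

Emit:
drive_tool --moves '[0.05,0,-0.006,0,12,0.1,0,-0.006,0,12,0.15,0,-0.006,0,12,0.2,0,-0.006,0,12,0.2,0,-0.006,0,12]'

```text
time_s: 16.7
tool_pos: [0.6605, 0.0134, 0.0552]
tool_rot: [180.0, -0.0, -125.1]
force: [0.5, 0.6, 0.6]
grip_width: 0.0161
grasp_force: 4.0
```

```bash
python3 -c "
from h import *
F()"
```

```text
t 17.0 F [-0.54  0.35  1.6 ] sd [0.6  0.45 0.4 ] along(out) -0.03 pos [0.6605 0.0134 0.0552] tip r 0.0568 lat 0.0007 w 0.0159 T [ 0.18  0.16 -0.01] rot [ 1.7998e+02 -2.0000e-02 -1.2505e+02]
```

Emit:
drive_tool --moves '[0.04,0,0,0,12,0.08,0,0,0,12,0.12,0,0,0,12,0.12,0,0,0,12]'

```text
time_s: 17.5
tool_pos: [0.6578, 0.0094, 0.0552]
tool_rot: [180.0, -0.0, -125.1]
force: [0.7, 0.2, 0.2]
grip_width: 0.0158
grasp_force: 4.0
```

```bash
python3 -c "
from h import *
F()"
```

```text
t 17.8 F [-0.25  0.53  1.11] sd [0.45 0.3  0.49] along(out) 0.3 pos [0.6578 0.0093 0.0552] tip r 0.0519 lat 0.0006 w 0.0161 T [0.14 0.09 0.  ] rot [ 1.8000e+02 -2.0000e-02 -1.2506e+02]
```

Emit:
drive_tool --moves '[0.025,0,0,0,12,0.05,0,0,0,12,0.05,0,0,0,12]'

```text
time_s: 18.18
tool_pos: [0.6568, 0.008, 0.0552]
tool_rot: [180.0, 0.0, -125.0]
force: [0.2, 1.7, 1.4]
grip_width: 0.0163
grasp_force: 4.0
```

```bash
python3 -c "
from h import *
F()"
```

```text
t 18.475 F [0.45 0.48 0.32] sd [0.46 0.41 0.4 ] along(out) 0.66 pos [0.6568 0.0081 0.0552] tip r 0.0503 lat 0.0007 w 0.016 T [ 0.25 -0.   -0.01] rot [ 180.      0.   -125.04]
```

Emit:
drive_tool --moves '[0.025,0,0,0,12,0.05,0,0,0,12,0.05,0,0,0,12]'

```text
time_s: 18.85
tool_pos: [0.6555, 0.0061, 0.0552]
tool_rot: [180.0, -0.0, -125.1]
force: [0.6, 0.4, 0.6]
grip_width: 0.0163
grasp_force: 4.0
```

```bash
python3 -c "
from h import *
F()"
```

```text
t 19.15 F [0.18 0.46 0.66] sd [0.42 0.36 0.46] along(out) 0.48 pos [0.6556 0.0061 0.0552] tip r 0.048 lat 0.0006 w 0.0162 T [ 0.17  0.04 -0.01] rot [ 1.8000e+02 -1.0000e-02 -1.2505e+02]
```

Emit:
drive_tool --moves '[0.025,0,0,0,12,0.05,0,0,0,12,0.05,0,0,0,12]'

```text
time_s: 19.52
tool_pos: [0.6545, 0.0046, 0.0552]
tool_rot: [-180.0, 0.0, -125.1]
force: [0.6, 0.1, 0.4]
grip_width: 0.016
grasp_force: 4.0
```

```bash
python3 -c "
from h import *
F()"
```

```text
t 19.825 F [0.34 0.82 0.61] sd [0.25 0.63 0.76] along(out) 0.86 pos [0.6545 0.0046 0.0552] tip r 0.0462 lat 0.0006 w 0.0157 T [ 0.23  0.03 -0.  ] rot [ 180.     -0.   -125.05]
```

```bash
cat >> h.py <<'E'
def MT(k=6):
    d0=np.load("pics/top0.npz")["d"];P0=cloud("top",d0);D=[]
    f=[]
    for i in range(k): D.append(env.read_camera("top")[1]);o=env.get_obs();f.append(o["force"])
    D=np.mean(D,0);P=cloud("top",D);x=P0[...,0]-.584;y=P0[...,1]+.097
    m=(np.hypot(x,y)<.06)&(abs(P[...,2]-P0[...,2])<.01)&(P[...,2]>.05);dz=(P-P0)[m][:,2];x=x[m];y=y[m]
    a=x*.574+y*.819;s=np.linalg.lstsq(np.c_[np.ones_like(x),a,-x*.819+y*.574],dz,rcond=None)[0]
    f=np.array(f);p=np.array(o["tool_pos"])[:2]-[.584,-.097]
    print("t",o["time_s"],m.sum(),"tilt out/lat",s[1:].round(4),"off",s[0].round(5),"F",f.mean(0).round(2),"along",(f[:,:2]@[.574,.819]).mean().round(2),"tip r",(p@[.574,.819]-.0775).round(4),"w",round(o["grip_width"],4))
E
python3 -c "
from h import *
MT()"
```

```text
t 20.125 1568 tilt out/lat [ 0.0012 -0.0023] off -3e-05 F [0.02 0.1  0.21] along 0.09 tip r 0.0462 w 0.0158
```

Emit:
drive_tool --moves '[0.025,0,0,0,12,0.05,0,0,0,12,0.05,0,0,0,12]'

```text
time_s: 20.5
tool_pos: [0.6533, 0.003, 0.0552]
tool_rot: [180.0, 0.0, -125.1]
force: [0.7, 0.8, 0.4]
grip_width: 0.0159
grasp_force: 4.0
```

```bash
python3 -c "
from h import *
MT()"
```

```text
t 20.8 1525 tilt out/lat [-0.0004 -0.0025] off -0.0001 F [-0.07  0.48  0.12] along 0.36 tip r 0.0441 w 0.0164
```

Not taken up yet: tilt is about 0 and drag about 0.4 N. I'll continue in 2 mm steps.

Emit:
drive_tool --moves '[0.025,0,0,0,12,0.05,0,0,0,12,0.05,0,0,0,12]'

```text
time_s: 21.18
tool_pos: [0.6521, 0.0013, 0.0552]
tool_rot: [180.0, -0.0, -125.1]
force: [-0.2, 0.5, -0.4]
grip_width: 0.0162
grasp_force: 4.0
```

```bash
python3 -c "
from h import *
MT()"
```

```text
t 21.475 1498 tilt out/lat [ 0.0001 -0.0018] off -6e-05 F [-0.1   0.5  -0.04] along 0.35 tip r 0.0421 w 0.0158
```

Emit:
drive_tool --moves '[0.025,0,0,0,12,0.05,0,0,0,12,0.05,0,0,0,12]'

```text
time_s: 21.85
tool_pos: [0.651, -0.0003, 0.0553]
tool_rot: [-180.0, 0.0, -125.0]
force: [-0.1, 0.4, 0.2]
grip_width: 0.0159
grasp_force: 4.0
```

```bash
python3 -c "
from h import *
MT()"
```

```text
t 22.15 1444 tilt out/lat [ 0.0019 -0.0009] off -2e-05 F [ 0.04  0.25 -0.13] along 0.23 tip r 0.0401 w 0.016
```

Emit:
drive_tool --moves '[0.025,0,0,0,12,0.05,0,0,0,12,0.05,0,0,0,12]'

```text
time_s: 22.52
tool_pos: [0.65, -0.0015, 0.0552]
tool_rot: [-180.0, 0.0, -125.0]
force: [0.9, 1.9, -0.7]
grip_width: 0.016
grasp_force: 4.0
```

```bash
python3 -c "
from h import *
MT()"
```

```text
t 22.825 1418 tilt out/lat [ 0.0011 -0.0026] off -6e-05 F [ 0.83  1.51 -0.75] along 1.72 tip r 0.0385 w 0.0159
```

Emit:
drive_tool --moves '[0.025,0,0,0,12,0.04,0,0,0,12,0.04,0,0,0,12]'

```text
time_s: 23.2
tool_pos: [0.6489, -0.0033, 0.0552]
tool_rot: [180.0, -0.0, -125.1]
force: [1.6, 1.1, -1.1]
grip_width: 0.0158
grasp_force: 4.0
```

```bash
python3 -c "
from h import *
MT()"
```

```text
t 23.5 1366 tilt out/lat [ 0.0053 -0.0025] off 1e-05 F [ 0.75  1.26 -1.02] along 1.46 tip r 0.0365 w 0.0162
```

Drag rose from about 0.3 to 1.6 N at tip r≈38.5 mm (24 mm inside the rim), and the medal is lifted about 0.004 rad. The gap is taken up, so I'll release.

Emit:
drive_tool --moves '[0,0,0,0,17,0,0,0,0,19,0,0,0,0,24,0,0,0,0,30,0,0,0,0,36]'

```text
time_s: 24.12
tool_pos: [0.649, -0.0031, 0.0552]
tool_rot: [180.0, 0.0, -125.0]
force: [-0.3, 0.5, -0.1]
grip_width: 0.0324
grasp_force: 0.0
```

```bash
python3 -c "
from h import *
MT()"
```

```text
t 24.425 1370 tilt out/lat [ 0.0048 -0.0021] off -4e-05 F [ 0.01 -0.08  0.04] along -0.06 tip r 0.0367 w 0.0359
```

Emit:
drive_tool --moves '[0,0,-0.1,0,40,0,0,-0.4,0,40,0,0,-1.0,0,40,0,0,-2.0,0,40,0,0,-3.0,0,40]'

```text
time_s: 25.05
tool_pos: [0.6491, -0.0032, 0.1774]
tool_rot: [-180.0, 0.0, -125.0]
force: [-0.1, 0.6, 0.8]
grip_width: 0.0398
grasp_force: 0.0
```

Emit:
drive_tool --moves '[-1,0,-0.3,0,40,-2,1,-0.3,0,40,-2.5,2,-0.3,0,40,-2.5,3.3,-0.3,0,40,-2.5,4.5,-0.3,0,40]'

```text
time_s: 25.68
tool_pos: [0.5579, 0.1835, 0.1882]
tool_rot: [-180.0, 0.1, -125.0]
force: [-0.4, 0.8, -0.3]
grip_width: 0.0401
grasp_force: 0.0
```

Emit:
drive_tool --moves '[0,1.2,0,0,40,0,2.4,0,0,40,0,3.6,0,0,40,0,3.6,0,0,40]'

```text
time_s: 26.18
tool_pos: [0.4382, 0.2681, 0.1886]
tool_rot: [180.0, 0.1, -124.6]
force: [0.9, 0.1, 0.1]
grip_width: 0.04
grasp_force: 0.0
```

Run:
```python
from h import *
MT();gauge("g2_")
d0=np.load("pics/scene0.npz")["d"];P0=cloud("scene",d0);P=cloud("scene",np.mean([env.read_camera("scene")[1] for _ in range(4)],0))
x=P0[...,0]-.585;y=P0[...,1]+.096;m=(np.hypot(x,y)<.058)&(abs(P-P0)[...,2]<.012)&(P[...,2]>.05)
print(m.sum(),np.linalg.lstsq(np.c_[np.ones(m.sum()),.574*x[m]+.819*y[m],-.819*x[m]+.574*y[m]],(P-P0)[m][:,2],rcond=None)[0].round(4))
a=cv2.imread("pics/g2_top.png")[110:230,310:430];b=cv2.imread("pics/g2_scene.png")[220:340,200:320]
cv2.imwrite("pics/c3.png",np.hstack([cv2.resize(a,None,fx=3.3,fy=3.3),cv2.resize(b,None,fx=3.3,fy=3.3)]))
```

```text
t 26.475 2018 tilt out/lat [0.006  0.0015] off 1e-05 F [ 0.14  0.04 -0.39] along 0.11 tip r 0.1366 w 0.0401
top [317 142  27  26 260] z [0.0498 0.0604 0.0762] along 0.0601 0.1344 across 0.0001 ((640.1155395507812, -17.75281524658203), (74.52200317382812, 23.359539031982422), 53.37741470336914)
scene [258 297  24  32 307] z [0.0493 0.0604 0.0754] along 0.0642 0.1383 across 0.0005 ((641.18701171875, -13.344158172607422), (74.03550720214844, 21.33636474609375), 55.81656265258789)
2001 [ 0.      0.0044 -0.001 ]
```

View pics/c3.png

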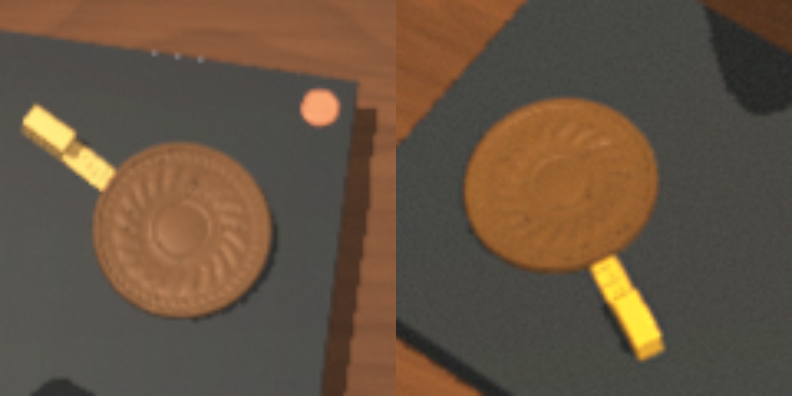

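The gauge lies flat, pointing radially, with its blade under the rim at (108,180) in the left half. The medal is raised about 0.005 rad and held (nipped), well under 0.01. The robot is clear, so I'll hand in.

```bash
python3 -c "
from h import *
print(env.sign_off())"
```

```text
the job is handed in; nothing more can be done
None
```

I rocked the medal to find a raised side, slid the gauge's thin end about 25 mm in under that rim until it nipped, and left it flat with the medal lifted about 0.005 rad; the job is handed in, but sign-off returned no verdict.

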